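# Tip the offcut slugs through the scrap bin's flap

## Robot

A 6-joint arm with a two-finger parallel gripper is mounted at the origin on the work surface. World frame = base frame: x ahead of the robot, y to its left, z up, the work surface at z = 0. Lengths are in mm, angles in rad, forces in N, time in s.
With the tool pointing down it reaches from about 400 to 925 mm from the base axis. Payload 3.4 kg.
Tool frame: the origin (TCP) lies at the very end of the fingers, on their centre line; the grasp point (between the pads) lies behind it (robot.tcp_to_grasp is the z of the grasp point in the tool frame, in mm); z points along the fingers, y is the line along which they close (so a half turn about z gives the same grasp; the last joint's range is limited). The gripper opens to 85 mm and grips with 20 to 120 N. Pads are 22 mm wide; open, the fingers measure 114 mm over their backs; the gripper's body (76 mm by 85 mm) begins 54 mm behind the grasp point. The pads swing forward as they close: fully open they stand 13 mm farther back than shut.
Start: joints at [-1.206, 0.307, 1.506, -0, 1.328, -0.073], TCP at [244.269, -520.542, 231.305] pointing down, gripper open.
Joint ranges: [-3.12, 3.12], [-1.05, 2.28], [0.14, 2.33], [-1.42, 4.57], [0.1, 2.73], [-2.68, 2.68]. Speed limits (rad/s): [2.57, 2.57, 3.14, 3.14, 3.14, 3.14].

## Interface

Orientations are given as a rotation vector (axis times angle).
In Python, from rig import robot gives the robot as it stands. The module is installed in compiled form; this text tells all that it offers.
- The arm moves only by the shell command python3 -m handwheel 'ROWS'. ROWS is JSON, a list of rows, each an object with "jaw": the finger opening in mm, from 0 to 85.4; "dp": the shift along the world's x, y, z in mm, a list of three; "twist": the turn about the world's z in degrees. In form: [{"jaw": jaw, "dp": [dx, dy, dz], "twist": twist}, ...]. A call has 1 to 12 rows; each row shifts and turns the commanded pose from where the row before left it; what a row does not reach is not made up. A row lasts 1/8 s, in which the tool goes at most 62.5 mm and 10.7 degrees, less where a joint would pass 70% of its speed; a pose out of reach is approached as far as the arm can. A call with a gripper value outside its range is refused whole. The fingers move at their own pace and stop on an object; the grip force is fixed at half the most. Time passes only in rows, so rows that do not move let the fingers close. It gives the time, the measured TCP pose, the force, the opening and the grip force at its end, in the units of the state.
- robot.get_state(): the state, without advancing time (a new reading comes with each control period).
- robot.get_image(name): name is "scene" or "side" or "wrist"; returns a dict with "color" (420x560x3 uint8, red, green, blue), "range_z" (420x560 float32, mm along the optical axis (not along the pixel's ray), 0 where there is no reading), "intrinsics" (3x3 intrinsics, pixels), "distortion" ([k1, k2, p1, p2, k3] as OpenCV has them; the pictures are not rectified), "world_from_camera" (4x4, takes a point from camera to world coordinates). Camera axes: x right, y down, z forward; pixel columns grow to the right and rows downward; lengths in mm; the calibration is good to about 2 mm. A picture is of the moment at which its call begins.
- robot.hand_in(): hands the job in; it is judged then, once.
The state is a dict: "time": time; "joints": joint angles; "joint_vel": joint speeds; "effort": joint torques, N m; "tool_pos": TCP position; "tcp_rot": TCP orientation; "force": force on the tool from outside, world axes, zero at the start; "ft_torque": the same for the moment, N m; "opening": finger opening in mm; "finger_force": force on a finger pad.
Only numpy, scipy, OpenCV 4.12 (cv2) and the standard library are available. Lean on these libraries where they do the work, as an engineer would, in place of code of your own. Each camera call takes 0.05 s, during which the arm holds its last target. There are 200 camera calls.

## Task

Pick up the tipping pan that holds the two round offcut slugs, press the scrap bin's sprung flap open with the pan's pouring lip (not with the gripper) and tip both slugs through into the bin. Then draw the pan out so that the flap springs shut, and stand the empty pan upright on the bench. Leave the other pan, with the corner cleats, where it is.

Things in the scene. Friction and masses are not known exactly. Their poses are not given: they have to be found in the camera images.
- scrap_pan: Dark sheet-steel tipping pan holding the two slugs, 0.22 kg, 74 mm wide (y); its twin holds cleats. Origin under its flat floor (4 mm thick, x -30 to +54 mm); z up; -x is the pouring direction. Side walls 45 mm high. From x = -30 mm a 12 degree ramp rises to the lip. Carry it level to about 15 degrees; tilted lip-down 55 to 65 degrees the slugs slide out.
- pan_lip (a point): Middle of the scrap pan's pouring lip edge (74 mm wide), at pan x = -74, z = 12 mm. The lip reaches about 8 mm beyond the side walls. Axes as the pan's.
- pan_tab (a point): Grip point on the scrap pan's back tab, at pan x = 50, z = 88 mm: an upright plate 8 mm thick (pan x), 40 mm wide (y), free from 45 to 112 mm above the underside. Pinch it from above, fingers closing along the pan's x. Axes as the pan's.
- slug_a: Solid round aluminium bar offcut, 20 mm diameter, 16 mm long, 14 g, loose on end in the scrap pan. Origin: centre of its lower end.
- slug_b: The second slug, same as slug_a.
- bin: Fixed grey sheet-steel scrap bin, 200 (x) x 220 (y) x 150 mm high; its +x side roughly towards the pans. Origin: centre of underside, z up. Mouth in its top, x -70 to +55, y -80 to +80 mm, shut by an aluminium flap flush with the top. 22 mm high guards round the mouth at x = -97 and y = +-87 mm; the +x side is open: bring the pan over it, pan x along bin x, lip to -x.
- hinge (a point): Middle of the flap's hinge line (along y), at bin x = 55, z = 150 mm. Axes as the bin's. The flap reaches 118 mm from it to -x. With the pan's lip pressed to 60 mm on the -x side of this point and 65 mm below it, pan tilted 55 to 65 degrees, the flap lies near 0.85 rad as a slide on from the lip, with 40 mm clear past its free edge.
- flap (a joint): The flap, rad: 0 shut (level), grows as its free (-x) edge swings down into the bin, stop at 1.25; opens inwards only. A spring shuts it by itself: about 2 N at 60 mm from the hinge starts it, about 4 N holds it at 0.9 rad.
- stock_pan: The twin pan, holding two L-shaped aluminium corner cleats (good stock): leave alone. Origin and axes as the scrap pan's.

How it is judged (in metres and radians):
On the way, in this order (a step that is already met when the one before it is completed fails the run):
1. the scrap pan presses the flap open (over 0.3 rad) (value of joint flap above 0.3 rad and contact force between scrap_pan and bin above 0.2 N), for 0.05 s.
2. both slugs are down in the bin (x of slug_a in the frame of bin between -0.1 and 0.1 m and y of slug_a in the frame of bin between -0.11 and 0.11 m and z of slug_a in the frame of bin between -0.01 and 0.06 m and x of slug_b in the frame of bin between -0.1 and 0.1 m and y of slug_b in the frame of bin between -0.11 and 0.11 m and z of slug_b in the frame of bin between -0.01 and 0.06 m), for 0.2 s.
At the end, for the whole second after the job is handed in: Both slugs lie in the bin (within its walls, less than 60 mm above its underside); the flap is shut (under 0.1 rad); the scrap pan stands released and at rest on the bench, its underside within 12 mm of the bench and upright to 10 degrees; the stock pan is within 30 mm of where it was (all of step 2 and value of joint flap below 0.1 rad and height (world z) of scrap_pan below 0.012 m and angle between scrap_pan's own z axis and vertical below 0.175 rad and linear speed of scrap_pan below 0.02 m/s and contact force between the fingers and scrap_pan below 0.05 N and distance of stock_pan from where it was at the start of the episode below 0.03 m); the robot touches nothing.
It fails at once if the flap is pushed open with the gripper's fingers (contact force between the fingers and bin above 1 N and value of joint flap above 0.15 rad).
It fails at once if the stock pan is shifted by more than 30 mm or tipped by more than 17 degrees (distance of stock_pan from where it was at the start of the episode above 0.03 m or angle between stock_pan's own z axis and vertical above 0.3 rad).
It also fails if it takes over 59 s, if anything falls off the work surface, if the arm or the gripper's body presses on something with over 40 N, if the wrist force passes 120 N, or if a joint passes its speed limit or range.

## Working session

There is one attempt and no reset: what is moved stays moved. The work goes in short steps, Python scripts to look and compute and a shell command to move; the robot and the scene stay as the last step left them, time stands still between calls to the robot, and variables do not carry over. Pictures are saved under pics/ and viewed, at most 10 in all, crops included, and the job is handed in when it is done.

```bash
mkdir -p pics; cat > h.py <<'E'
import numpy as np, cv2
from rig import robot
def cloud(im):
    K=np.array(im["intrinsics"]);D=np.array(im["distortion"]);z=im["range_z"]
    v,u=np.mgrid[:z.shape[0],:z.shape[1]]
    p=cv2.undistortPoints(np.stack([u,v],-1).reshape(-1,1,2).astype(np.float64),K,D).reshape(*z.shape,2)
    P=np.dstack([p*z[...,None],z]); T=np.array(im["world_from_camera"])
    W=P@T[:3,:3].T+T[:3,3]; W[z==0]=np.nan
    return W
def save(im,n): cv2.imwrite(f"pics/{n}.png",im["color"][...,::-1])
E
python3 - <<'E'
from h import *
print(robot.tcp_to_grasp, robot.get_state())
a=[robot.get_image(n) for n in("scene","side")]
cv2.imwrite("pics/a.png",cv2.resize(np.vstack([i["color"] for i in a]),None,fx=.714,fy=.714)[...,::-1])
for n,i in zip("ab",a):
    np.save("cl_"+n,cloud(i)); print(i["world_from_camera"])
E
```

```text
-18.700000000000003 {'time': 0.0, 'joints': array([-1.20551897e+00,  3.07561680e-01,  1.50765562e+00, -4.02141395e-06,
        1.32841306e+00, -7.35157800e-02]), 'joint_vel': array([ 0.00145653,  0.0013984 , -0.00011308,  0.0013691 ,  0.00045002,
       -0.00123371]), 'effort': array([-5.47237978e-04, -4.57552207e+01, -2.51913732e+01, -3.17601061e-04,
        1.31093795e-02,  6.58847803e-07]), 'tool_pos': array([ 244.00702735, -519.89275864,  230.39423723]), 'tcp_rot': array([-3.06431786e+00, -6.83301241e-01,  4.71047332e-04]), 'force': array([-0.14338477, -0.63697961, -0.60040457]), 'ft_torque': array([ 0.01892863, -0.02382203, -0.01706511]), 'finger_force': 0.0, 'opening': 85.33851464282293}
[[-6.43171387e-01  4.21554138e-01 -6.39236010e-01  1.06108543e+03]
 [ 7.65722073e-01  3.54656552e-01 -5.36552361e-01  4.78161721e+02]
 [ 5.23371274e-04 -8.34572249e-01 -5.50898255e-01  5.46482328e+02]
 [ 0.00000000e+00  0.00000000e+00  0.00000000e+00  1.00000000e+00]]
[[-7.83753562e-01 -4.05838862e-01  4.70133143e-01  5.25491068e+01]
 [-6.20880917e-01  5.30758417e-01 -5.76890275e-01  6.27529996e+02]
 [-1.54026303e-02 -7.44036505e-01 -6.67961405e-01  8.13843235e+02]
 [ 0.00000000e+00  0.00000000e+00  0.00000000e+00  1.00000000e+00]]
```

View pics/a.png

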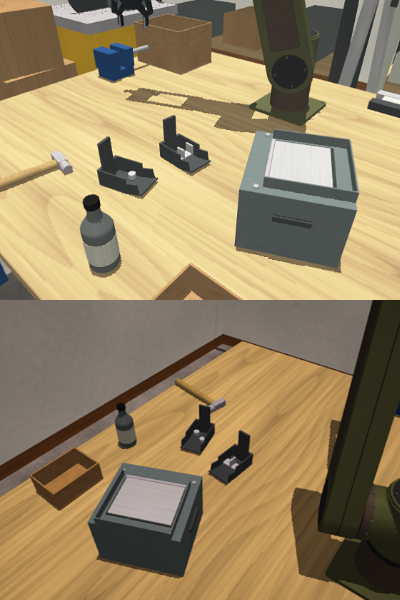

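The top picture (scene) shows the scrap pan with round slugs at about (127,170), the stock pan with cleats at (185,148) and the bin at (298,200). In the bottom picture (side) the scrap pan is at (200,430) and the bin at (148,515). Next I measure with the depth clouds.

```bash
python3 - <<'E'
from h import *
A=np.load("cl_a.npy");B=np.load("cl_b.npy")
def box(W,u0,u1,v0,v1,lo,hi):
    P=W[int(v0/.714):int(v1/.714),int(u0/.714):int(u1/.714)].reshape(-1,3)
    return P[(P[:,2]>lo)&(P[:,2]<hi)]
def rect(n,P):
    r=cv2.minAreaRect(P[:,:2].astype(np.float32)); print(n,len(P),np.round(P.mean(0),1),[np.round(x,1) for x in r])
for nm,W,sc,st,bn in(("scene",A,(95,160,130,197),(158,213,110,174),(230,360,120,275)),("side",B,(178,216,100,157),(206,254,128,182),(85,205,160,280))):
    for q,b in(("scrap",sc),("stock",st)):
        rect(nm+q+" tab",box(W,*b,60,108)); rect(nm+q+" tabtop",box(W,*b,107,116)); rect(nm+q+" body",box(W,*b,8,43))
    rect(nm+" bin",box(W,*bn,20,175)); rect(nm+" bintop",box(W,*bn,145,155)); rect(nm+" guard",box(W,*bn,165,178))
E
```

```text
scenescrap tab 449 [ 673.2 -151.3   84.4] [array([ 670.1, -153.8]), array([42.7,  9.8]), np.float64(11.8)]
scenescrap tabtop 93 [ 672.2 -153.4  110.6] [array([ 670.5, -155. ]), array([41.2, 10.3]), np.float64(17.9)]
scenescrap body 2217 [656.8 -98.4  23. ] [array([ 606.8, -108.5]), array([180.4, 131.9]), np.float64(13.2)]
scenestock tab 386 [ 486.8 -112.8   84.5] [array([ 484.2, -114.7]), array([12.2, 41.8]), np.float64(83.3)]
scenestock tabtop 72 [ 484.8 -114.2  110.4] [array([ 484.4, -114.8]), array([10.7, 42.9]), np.float64(84.8)]
scenestock body 1811 [489.4 -58.3  23.1] [array([489.8, -56.4]), array([132.3,  78.8]), np.float64(86.2)]
scene bin 25518 [557.7 299.8 123.5] [array([513.7, 274.2]), array([229.7, 201.2]), np.float64(23.9)]
scene bintop 11253 [524.7 277.3 149.5] [array([510.3, 272.3]), array([223.1, 200.3]), np.float64(24.3)]
scene guard 1482 [511.  311.5 169.1] [array([501.7, 291.3]), array([183.8, 160.5]), np.float64(24.3)]
sidescrap tab 252 [ 666.4 -154.5   84.6] [array([ 667.5, -155.5]), array([41.3, 11.9]), np.float64(15.4)]
sidescrap tabtop 55 [ 667.8 -155.9  110.6] [array([ 666.9, -155.1]), array([41. , 15.3]), np.float64(7.8)]
sidescrap body 1099 [ 666.1 -126.    21.7] [array([ 684.4, -174.2]), array([ 90. , 305.4]), np.float64(22.4)]
sidestock tab 272 [ 479.8 -114.3   84. ] [array([ 481.9, -113.9]), array([42.2, 13.2]), np.float64(4.6)]
sidestock tabtop 69 [ 481.  -116.2  110.5] [array([ 481.3, -117.1]), array([11.3, 40.2]), np.float64(82.5)]
sidestock body 1442 [503.6 -69.4  22.3] [array([561. , -77.1]), array([139.1, 243.3]), np.float64(76.1)]
side bin 18461 [493.4 295.  125.6] [array([606.6, 291.8]), array([457.6, 241.7]), np.float64(12.4)]
side bintop 9793 [502.6 269.2 149.7] [array([509.1, 270.3]), array([222.1, 203.3]), np.float64(24.3)]
side guard 939 [485.9 324.8 169.9] [array([500.3, 289.3]), array([182.3, 162.2]), np.float64(24.6)]
```

```bash
python3 - <<'E'
from h import *
A=np.load("cl_a.npy");B=np.load("cl_b.npy")
for n,W,b in(("scene",A,(95,160,130,197)),("side",B,(178,216,100,157))):
    P=W[int(b[2]/.714):int(b[3]/.714),int(b[0]/.714):int(b[1]/.714)].reshape(-1,3)
    th=np.radians(-77);x=np.array([np.cos(th),np.sin(th)]);y=np.array([-x[1],x[0]])
    d=P[:,:2]-[669,-154.5]; a=d@x; c=d@y
    for lo,hi in((8,43),(25,44),(38,46)):
        m=(P[:,2]>lo)&(P[:,2]<hi)&(a>-125)&(a<12)&(abs(c)<48)
        Q=P[m]; r=cv2.minAreaRect(Q[:,:2].astype(np.float32)); print(n,lo,m.sum(),[np.round(v,1) for v in r],np.percentile(a[m],[1,99]).round(1),np.percentile(c[m],[1,99]).round(1))
E
```

```text
scene 8 2210 [array([656.1, -97.2]), array([ 78.5, 132.2]), np.float64(14.1)] [-123.1    1.7] [-37.1  39. ]
scene 25 1007 [array([ 657.5, -103.4]), array([ 78.5, 119.4]), np.float64(13.7)] [-110.9    2.8] [-37.7  39. ]
scene 38 441 [array([ 661.4, -119.1]), array([78.2, 86.8]), np.float64(13.6)] [-79.2   4.4] [-37.3  39.1]
side 8 953 [array([653.1, -97.2]), array([ 76.5, 130.2]), np.float64(14.0)] [-121.9    3. ] [-40.5  33.7]
side 25 390 [array([ 654.8, -103.4]), array([ 76.2, 117.3]), np.float64(14.0)] [-109.6    3.7] [-40.4  34.8]
side 38 191 [array([ 655.8, -106.5]), array([ 76. , 112.8]), np.float64(13.8)] [-78.2   5.6] [-40.  35.]
```

```bash
python3 -m handwheel '[{"jaw":85,"dp":[35,30,0],"twist":6.5},{"jaw":85,"dp":[35,30,0],"twist":6.5},{"jaw":85,"dp":[35,30,0],"twist":6.5},{"jaw":85,"dp":[35,30,0],"twist":6.5},{"jaw":85,"dp":[35,30,0],"twist":6.5},{"jaw":85,"dp":[35,30,0],"twist":6.5},{"jaw":85,"dp":[35,30,0],"twist":6.5},{"jaw":85,"dp":[35,30,0],"twist":6.5},{"jaw":85,"dp":[35,30,0],"twist":6.5},{"jaw":85,"dp":[35,30,0],"twist":6.5},{"jaw":85,"dp":[35,30,0],"twist":6.5},{"jaw":85,"dp":[35,30,0],"twist":6.5}]'
cat >> h.py <<'E'
from scipy.spatial.transform import Rotation as Ro
def st():
    s=robot.get_state(); R=Ro.from_rotvec(s["tcp_rot"]).as_matrix()
    print("t %.2f"%s["time"],"tcp",s["tool_pos"].round(1),"yang %.2f"%np.degrees(np.arctan2(R[1,1],R[0,1])),"F",s["force"].round(2),"open %.1f"%s["opening"],"ff %.1f"%s["finger_force"]); return s
E
python3 -c "from h import *;st()"
```

```text
time: 1.6
tool_pos: [665.0, -159.3, 230.7]
tcp_rot: [-1.947, -2.464, 0.001]
force: [-0.2, -1.2, -0.8]
opening: 85.3
finger_force: 0.0
t 1.60 tcp [ 665.  -159.3  230.7] yang 13.36 F [-0.2  -1.16 -0.83] open 85.3 ff 0.0
```

```bash
python3 -m handwheel '[{"jaw":85,"dp":[4,4,-27],"twist":0.5},{"jaw":85,"dp":[0,0,-40],"twist":0},{"jaw":85,"dp":[0,0,-40],"twist":0},{"jaw":85,"dp":[0,0,-30],"twist":0},{"jaw":85,"dp":[0,0,-26],"twist":0},{"jaw":85,"dp":[0,0,0],"twist":0}]'; python3 - <<'E'
from h import *
st(); i=robot.get_image("side"); c=i["color"][130:300,200:400]
j=robot.get_image("scene")["color"][160:330,110:310]
cv2.imwrite("pics/b.png",cv2.resize(np.hstack([c,j]),None,fx=2,fy=2)[...,::-1])
E
```

```text
time: 2.35
tool_pos: [665.8, -155.8, 65.2]
tcp_rot: [-1.938, -2.465, 0.004]
force: [0.3, -0.7, 0.5]
opening: 84.8
finger_force: 0.0
t 2.35 tcp [ 665.8 -155.8   65.2] yang 13.64 F [ 0.28 -0.68  0.54] open 84.8 ff 0.0
```

View pics/b.png

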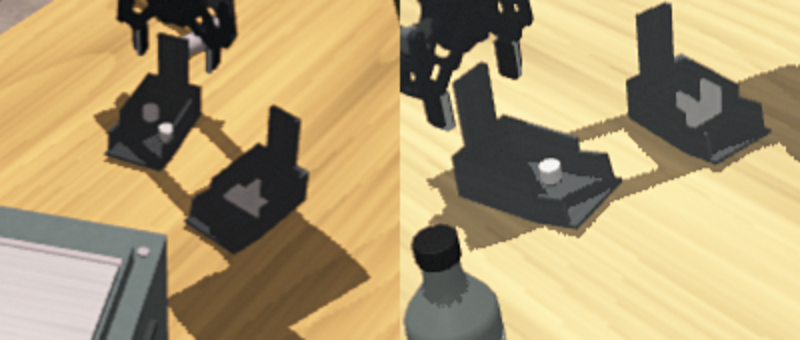

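The fingers straddle the scrap pan's tab (side view at (172,50), scene view at (470,90)), with both slugs in the pan. I'll close across the tab's width so the pan can later turn between the pads.

```bash
python3 -m handwheel '[{"jaw":60,"dp":[3,1,1],"twist":0.3},{"jaw":36,"dp":[0,0,0],"twist":0},{"jaw":36,"dp":[0,0,0],"twist":0},{"jaw":36,"dp":[0,0,0],"twist":0},{"jaw":36,"dp":[0,0,0],"twist":0},{"jaw":36,"dp":[0,0,15],"twist":0},{"jaw":36,"dp":[0,0,15],"twist":0},{"jaw":36,"dp":[0,0,0],"twist":0}]'; cat >> h.py <<'E'
BX=np.array([.4115,-.9114]);BY=np.array([.9114,.4115]);BC=np.array([509.7,271.3])
def pan(names=("scene","side"),pic=None):
    """points round the held pan in a frame: along BX-like pan x (tool), height; tilt from dark floor/tab lines"""
    s=st();R=Ro.from_rotvec(s["tcp_rot"]).as_matrix();y=R[:2,1]/np.hypot(*R[:2,1]);x=np.array([y[1],-y[0]])
    b=(s["tool_pos"][:2]-BC); print("tcp in bin",(b@BX).round(1),(b@BY).round(1))
    out=[]
    for n in names:
        im=robot.get_image(n);W=cloud(im)
        if pic: save(im,f"{pic}_{n}")
        d=W[...,:2]-s["tool_pos"][:2];a=d@x;c=d@y;h=W[...,2]-s["tool_pos"][2]
        for nm,m in(("wall",(abs(abs(c)-37)<6)),("mid",abs(c)<14)):
            m=m&(a>-150)&(a<60)&(h<10)&(h>-170)&(W[...,2]>6)&(im["color"].max(-1)<95)
            out.append((n,nm,np.c_[a[m],h[m],c[m]]))
    return s,out
E
python3 - <<'E'
from h import *
s,o=pan(pic="c")
for n,k,p in o:
    if len(p): print(n,k,len(p),p[p[:,0].argmin()].round(),p[p[:,1].argmin()].round(),np.percentile(p[:,0],[1,99]).round(),np.percentile(p[:,1],[1,99]).round())
E
cd pics; python3 -c "
import cv2,numpy as np
cv2.imwrite('c.png',cv2.resize(np.hstack([cv2.imread('c_side.png')[110:280,200:400],cv2.imread('c_scene.png')[160:330,110:310]]),None,fx=2,fy=2))"
```

```text
time: 3.45
tool_pos: [672.7, -156.0, 101.4]
tcp_rot: [1.933, 2.472, 0.002]
force: [1.0, -0.4, -2.7]
opening: 38.9
finger_force: 60.7
t 3.45 tcp [ 672.7 -156.   101.4] yang 13.94 F [ 0.96 -0.38 -2.73] open 38.9 ff 60.7
tcp in bin 456.5 -27.3
scene wall 1983 [-126.  -59.   35.] [ -8. -72.  35.] [-117.   -1.] [-70. -26.]
scene mid 526 [-126.  -59.    5.] [-63. -70.  -2.] [-125.   -3.] [-68.   9.]
side wall 354 [-126.  -59.  -38.] [-24. -72. -40.] [-123.   -1.] [-70. -24.]
side mid 572 [-125.  -60.    9.] [-53. -72.   6.] [-123.    1.] [-70.   8.]
```

View pics/c.png

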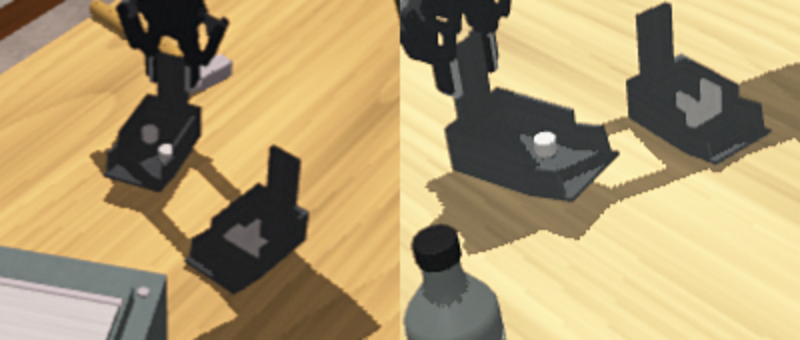

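Lifted level: the lip is about 12 mm above the underside in both clouds, and both slugs are still in. Now to the bin.

```bash
python3 -m handwheel '[{"jaw":36,"dp":[0,0,15],"twist":0},{"jaw":36,"dp":[0,0,25],"twist":0},{"jaw":36,"dp":[0,0,30],"twist":0},{"jaw":36,"dp":[0,0,30],"twist":0},{"jaw":36,"dp":[0,0,25],"twist":0},{"jaw":36,"dp":[-4,10,15],"twist":0.5},{"jaw":36,"dp":[-8,20,5],"twist":1},{"jaw":36,"dp":[-11,30,0],"twist":1},{"jaw":36,"dp":[-11,30,0],"twist":1},{"jaw":36,"dp":[-11,30,0],"twist":1},{"jaw":36,"dp":[-11,30,0],"twist":1},{"jaw":36,"dp":[-11,30,0],"twist":1}]'
python3 -m handwheel '[{"jaw":36,"dp":[-11,30,0],"twist":1},{"jaw":36,"dp":[-11,30,0],"twist":1},{"jaw":36,"dp":[-11,30,0],"twist":1},{"jaw":36,"dp":[-11,30,0],"twist":0.9},{"jaw":36,"dp":[-11,30,0],"twist":0},{"jaw":36,"dp":[-10,25,0],"twist":0},{"jaw":36,"dp":[-7,15,0],"twist":0},{"jaw":36,"dp":[0,0,0],"twist":0}]'
python3 - <<'E'
from h import *
s,o=pan(pic="d")
for n,k,p in o:
    if len(p): print(n,k,len(p),p[p[:,0].argmin()].round(),p[p[:,1].argmin()].round(),np.percentile(p[:,0],[1,99]).round(),np.percentile(p[:,1],[1,99]).round())
E
cd pics; python3 -c "
import cv2,numpy as np
cv2.imwrite('d.png',np.vstack([np.hstack([cv2.imread('d_side.png')[120:420,100:400],cv2.imread('d_scene.png')[100:400,260:560]])]))"
```

```text
time: 5.05
tool_pos: [601.8, 26.9, 243.1]
tcp_rot: [-1.788, -2.58, 0.002]
force: [0.3, 0.4, -1.1]
opening: 39.2
finger_force: 60.8
time: 6.05
tool_pos: [530.7, 215.4, 243.8]
tcp_rot: [-1.699, -2.641, 0.002]
force: [-0.5, 0.2, -2.2]
opening: 39.1
finger_force: 60.8
t 6.05 tcp [530.7 215.4 243.8] yang 24.49 F [-0.48  0.18 -2.18] open 39.1 ff 60.8
tcp in bin 59.6 -3.8
scene wall 4382 [-125.  -59.  -40.] [ 12. -96.  32.] [-115.   27.] [-95. -26.]
scene mid 289 [-134.  -94.  -13.] [ 31. -96. -10.] [-123.   36.] [-96. -32.]
side wall 1218 [-130.  -93.  -37.] [ 18. -97. -38.] [-122.   27.] [-96. -24.]
side mid 1525 [-130.  -92.   -4.] [-121.  -98.   -7.] [-123.   -0.] [-96.   8.]
```

View pics/d.png

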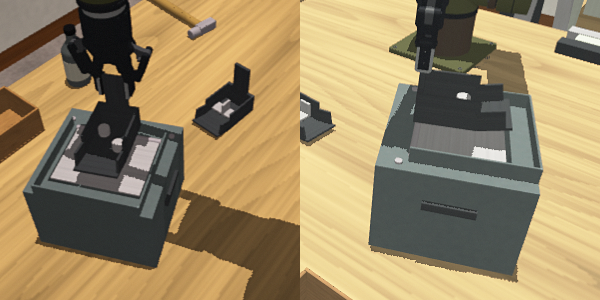

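Side view shows the pan level over the flap at (105,150), scene view at (455,95), slugs inside, axes aligned with the bin. I'll lower it, then use the far guard to pre-tilt the pan in the grip.

```bash
python3 -m handwheel '[{"jaw":36,"dp":[3.5,1.6,-10],"twist":0},{"jaw":36,"dp":[0,0,-9],"twist":0},{"jaw":36,"dp":[-4,9,0],"twist":0},{"jaw":36,"dp":[-3,7,0],"twist":0},{"jaw":36,"dp":[-2,5,0],"twist":0},{"jaw":36,"dp":[0,0,0],"twist":0}]'
python3 -m handwheel '[{"jaw":36,"dp":[-1.2,2.7,0],"twist":0},{"jaw":36,"dp":[-1.2,2.7,0],"twist":0},{"jaw":36,"dp":[-1.2,2.7,1],"twist":0},{"jaw":36,"dp":[-1.2,2.7,2],"twist":0},{"jaw":36,"dp":[0,0,0],"twist":0}]'; python3 -c "
from h import *
s,o=pan()
for n,k,p in o:
    if len(p): print(n,k,len(p),p[p[:,0].argmin()].round(),np.percentile(p[:,1],[1,99]).round())
"
```

```text
time: 6.9
tool_pos: [526.6, 237.7, 225.6]
tcp_rot: [1.702, 2.64, 0.001]
force: [0.6, 0.1, -2.0]
opening: 39.0
finger_force: 60.8
time: 7.52
tool_pos: [522.1, 247.3, 228.4]
tcp_rot: [1.702, 2.639, -0.001]
force: [0.5, -2.4, -2.7]
opening: 38.9
finger_force: 60.7
t 7.53 tcp [522.1 247.3 228.4] yang 24.35 F [ 0.49 -2.37 -2.69] open 38.9 ff 60.7
tcp in bin 27.0 1.5
scene wall 4358 [-126.  -62.  -42.] [-79. -26.]
scene mid 96 [-126.  -60.    3.] [-80. -11.]
side wall 1537 [-128. -145.   36.] [-166.  -25.]
side mid 1971 [-129.  -87.  -13.] [-165.    7.]
```

```bash
python3 -m handwheel '[{"jaw":36,"dp":[-1.6,3.6,2],"twist":0},{"jaw":36,"dp":[-1.6,3.6,3],"twist":0},{"jaw":36,"dp":[-1.6,3.6,4],"twist":0},{"jaw":36,"dp":[-1.6,3.6,4],"twist":0},{"jaw":36,"dp":[0,0,0],"twist":0}]'; python3 -c "
from h import *
s,o=pan()
for n,k,p in o:
    if len(p): print(n,k,len(p),p[p[:,0].argmin()].round(),np.percentile(p[:,1],[1,99]).round())
"
```

```text
time: 8.25
tool_pos: [516.3, 259.8, 242.1]
tcp_rot: [1.701, 2.636, -0.005]
force: [2.1, -8.6, 1.1]
opening: 39.0
finger_force: 61.4
t 8.25 tcp [516.3 259.8 242.1] yang 24.34 F [ 2.12 -8.58  1.08] open 39.0 ff 61.4
tcp in bin 13.2 1.2
scene wall 4300 [-112.  -75.  -41.] [-93. -28.]
scene mid 150 [-112.  -75.  -11.] [-93.  -9.]
side wall 1711 [-115. -133.  -35.] [-166.  -25.]
side mid 1907 [-115. -135.   12.] [-167.    6.]
```

```bash
python3 -m handwheel '[{"jaw":36,"dp":[-1.6,3.6,3],"twist":0},{"jaw":36,"dp":[-1.6,3.6,3],"twist":0},{"jaw":36,"dp":[-1.6,3.6,3],"twist":0},{"jaw":36,"dp":[-1.6,3.6,3],"twist":0},{"jaw":36,"dp":[-1.6,3.6,3],"twist":0},{"jaw":36,"dp":[-1.6,3.6,3],"twist":0},{"jaw":36,"dp":[0,0,0],"twist":0}]'; python3 - <<'E'
from h import *
s,o=pan(pic="e")
for n,k,p in o:
    if len(p): print(n,k,len(p),p[p[:,0].argmin()].round(),np.percentile(p[:,1],[1,99]).round())
cv2.imwrite('pics/e.png',np.hstack([cv2.imread('pics/e_side.png')[120:420,100:400],cv2.imread('pics/e_scene.png')[100:400,260:560]]))
E
```

```text
time: 9.22
tool_pos: [506.8, 282.1, 260.1]
tcp_rot: [1.702, 2.637, -0.002]
force: [1.1, -6.6, 1.2]
opening: 39.0
finger_force: 62.5
t 9.22 tcp [506.8 282.1 260.1] yang 24.33 F [ 1.08 -6.57  1.18] open 39.0 ff 62.5
tcp in bin -11.0 1.8
scene wall 4288 [-88. -95. -36.] [-111.  -24.]
scene mid 298 [-89. -89.   7.] [-112.    9.]
side wall 1775 [ -90. -161.  -32.] [-167.  -23.]
side mid 1800 [ -90. -135.  -10.] [-167.    6.]
```

View pics/e.png

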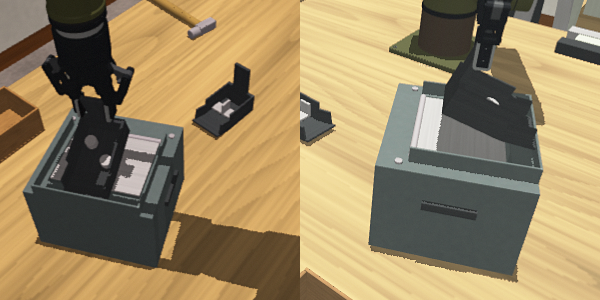

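The pan is at about 20° lip-down against the guard (scene view lip at (530,145)), with slugs still inside at (92,142) and (106,160) in the side view. I'll tilt it slightly more, back off over the flap and press down.

```bash
python3 -m handwheel '[{"jaw":36,"dp":[-1.6,3.6,3],"twist":0},{"jaw":36,"dp":[-1.6,3.6,2],"twist":0},{"jaw":36,"dp":[2,-4.5,3],"twist":0},{"jaw":36,"dp":[5,-11,0],"twist":0},{"jaw":36,"dp":[6,-13,0],"twist":0},{"jaw":36,"dp":[5,-11,0],"twist":0},{"jaw":36,"dp":[2.5,-5.5,0],"twist":0},{"jaw":36,"dp":[0,0,0],"twist":0}]'; python3 - <<'E'
from h import *
s,o=pan()
for n,k,p in o:
    if len(p): print(n,k,len(p),p[p[:,0].argmin()].round(),np.percentile(p[:,1],[1,99]).round())
E
```

```text
time: 10.32
tool_pos: [523.5, 245.5, 267.2]
tcp_rot: [-1.704, -2.639, -0.0]
force: [0.3, 0.0, -2.7]
opening: 39.1
finger_force: 62.5
t 10.32 tcp [523.5 245.5 267.2] yang 24.28 F [ 0.28  0.04 -2.69] open 39.1 ff 62.5
tcp in bin 29.2 2.0
scene wall 4133 [-128. -117.  -33.] [-109.  -23.]
scene mid 330 [-128. -103.    7.] [-119.    8.]
side wall 1732 [-130. -142.   39.] [-166.  -23.]
side mid 1829 [-130. -161.    3.] [-167.    5.]
```

```bash
python3 -m handwheel '[{"jaw":36,"dp":[0,0,-8],"twist":0},{"jaw":36,"dp":[0,0,-8],"twist":0},{"jaw":36,"dp":[0,0,-6],"twist":0},{"jaw":36,"dp":[0,0,-6],"twist":0},{"jaw":36,"dp":[0,0,-6],"twist":0},{"jaw":36,"dp":[0,0,-6],"twist":0},{"jaw":36,"dp":[0,0,0],"twist":0}]'; python3 - <<'E'
from h import *
s,o=pan(pic="f")
for n,k,p in o:
    if len(p): print(n,k,len(p),p[p[:,0].argmin()].round(),np.percentile(p[:,1],[1,99]).round())
cv2.imwrite('pics/f.png',np.hstack([cv2.imread('pics/f_side.png')[120:420,100:400],cv2.imread('pics/f_scene.png')[100:400,260:560]]))
E
```

```text
time: 11.3
tool_pos: [523.2, 246.1, 227.0]
tcp_rot: [-1.703, -2.639, 0.0]
force: [0.3, 0.5, -0.4]
opening: 38.8
finger_force: 62.7
t 11.30 tcp [523.2 246.1 227. ] yang 24.34 F [ 0.34  0.52 -0.39] open 38.8 ff 62.7
tcp in bin 28.5 1.9
scene wall 3776 [-128.  -77.  -32.] [-93. -24.]
scene mid 297 [-128.  -70.   -3.] [-98.   9.]
side wall 1630 [-130. -142.  -40.] [-167.  -23.]
side mid 1831 [-130.  -95.  -13.] [-166.    5.]
```

View pics/f.png

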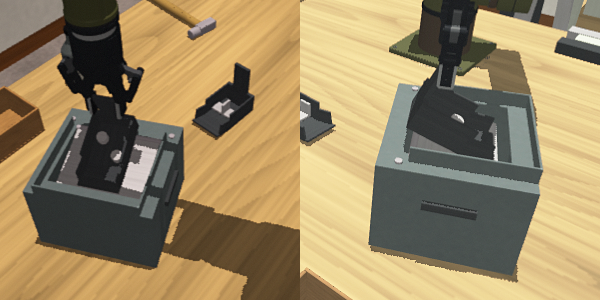

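Flap has started to yield under the lip (side view light strip at (140,155)), with both slugs in the pan. I'll go deeper and push towards the mouth's far edge.

```bash
python3 -m handwheel '[{"jaw":36,"dp":[-1.6,3.6,-4],"twist":0},{"jaw":36,"dp":[-1.6,3.6,-4],"twist":0},{"jaw":36,"dp":[-1.6,3.6,-4],"twist":0},{"jaw":36,"dp":[-1.6,3.6,0],"twist":0},{"jaw":36,"dp":[-1.6,3.6,0],"twist":0},{"jaw":36,"dp":[-1.6,3.6,0],"twist":0},{"jaw":36,"dp":[-1.6,3.6,0],"twist":0},{"jaw":36,"dp":[0,0,0],"twist":0}]'; python3 - <<'E'
from h import *
s,o=pan(pic="g")
for n,k,p in o:
    if "wall" in k: 
        q=p[(p[:,1]>-75)&(p[:,0]>-80)]; print(n,len(p),q[q[:,0].argmin()].round())
for n in("scene","side"):
    W=cloud(robot.get_image(n)); d=W[...,:2]-BC; x=d@BX;y=d@BY
    m=(W[...,2]<147)&(W[...,2]>40)&(abs(x)<75)&(abs(y)<78); print(n,"inside pts",m.sum()); 
    m&=(abs(y)>45); 
    if m.sum()>20: print(np.polyfit(x[m],W[...,2][m],1))
cv2.imwrite('pics/g.png',np.hstack([cv2.imread('pics/g_side.png')[120:420,100:400],cv2.imread('pics/g_scene.png')[100:400,260:560]]))
E
```

```text
time: 12.4
tool_pos: [511.9, 271.7, 215.3]
tcp_rot: [-1.703, -2.64, -0.001]
force: [0.4, 0.3, -0.6]
opening: 39.0
finger_force: 62.6
t 12.40 tcp [511.9 271.7 215.3] yang 24.36 F [ 0.42  0.32 -0.65] open 39.0 ff 62.6
tcp in bin 0.5 2.2
scene 3427 [-80. -66.  31.]
side 1568 [-80. -65.  38.]
scene inside pts 1484
[1.61910673e-03 1.45129998e+02]
side inside pts 3254
[  0.29874111 132.31685716]
```

View pics/g.png

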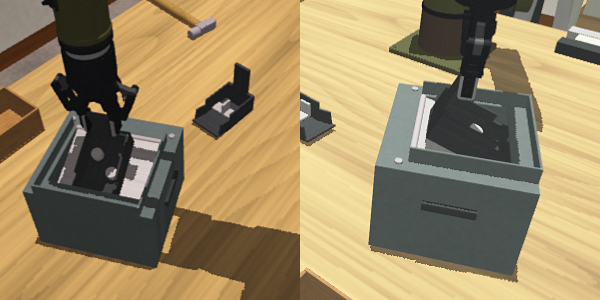

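```bash
python3 -m handwheel '[{"jaw":36,"dp":[-1.6,3.6,-3],"twist":0},{"jaw":36,"dp":[-1.6,3.6,-2],"twist":0},{"jaw":36,"dp":[-1.6,3.6,-2],"twist":0},{"jaw":36,"dp":[-1.6,3.6,0],"twist":0},{"jaw":36,"dp":[-1.6,3.6,0],"twist":0},{"jaw":36,"dp":[-1.6,3.6,0],"twist":0},{"jaw":36,"dp":[-1.6,3.6,0],"twist":0},{"jaw":36,"dp":[0,0,0],"twist":0}]'; cat >> h.py <<'E'
def flap():
    for n in("scene","side"):
        W=cloud(robot.get_image(n)); d=W[...,:2]-BC; x=d@BX;y=d@BY
        m=(W[...,2]<147)&(W[...,2]>40)&(abs(x)<55)&(abs(y)<76)&(abs(y)>45)
        if m.sum()>20: print(n,m.sum(),"flap rad",np.arctan(np.median((150-W[...,2][m])/(55-x[m]))).round(2))
E
python3 - <<'E'
from h import *
st();flap()
E
```

```text
time: 13.6
tool_pos: [502.2, 294.5, 209.0]
tcp_rot: [1.7, 2.636, -0.003]
force: [2.4, -6.2, 2.6]
opening: 39.0
finger_force: 63.1
t 13.60 tcp [502.2 294.5 209. ] yang 24.36 F [ 2.42 -6.22  2.62] open 39.0 ff 63.1
scene 226 flap rad 0.35
side 1361 flap rad 0.34
```

```bash
python3 -m handwheel '[{"jaw":36,"dp":[-1.6,3.6,1],"twist":0},{"jaw":36,"dp":[-1.6,3.6,1],"twist":0},{"jaw":36,"dp":[-1.6,3.6,1],"twist":0},{"jaw":36,"dp":[-1.6,3.6,1],"twist":0},{"jaw":36,"dp":[-1.6,3.6,0],"twist":0},{"jaw":36,"dp":[-1.6,3.6,0],"twist":0},{"jaw":36,"dp":[0,0,0],"twist":0}]';python3 - <<'E'
from h import *
s,o=pan(pic="i");flap()
cv2.imwrite('pics/i.png',np.hstack([cv2.imread('pics/i_side.png')[120:420,100:400],cv2.imread('pics/i_scene.png')[100:400,260:560]]))
E
```

```text
time: 14.58
tool_pos: [493.4, 315.3, 215.1]
tcp_rot: [1.699, 2.634, -0.001]
force: [1.0, -8.8, 11.3]
opening: 39.0
finger_force: 63.1
t 14.57 tcp [493.4 315.3 215.1] yang 24.34 F [ 0.99 -8.78 11.3 ] open 39.0 ff 63.1
tcp in bin -46.8 3.2
scene 251 flap rad 0.34
side 1234 flap rad 0.34
```

View pics/i.png

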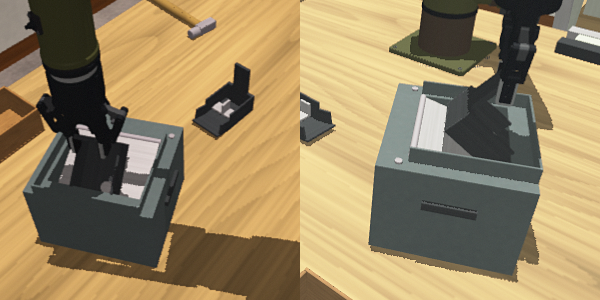

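```bash
cat >> h.py <<'E'
def hull():
    s,o=pan()
    for n,k,p in o:
        q=p[(p[:,1]+s["tool_pos"][2]>95)]; bx=((s["tool_pos"][:2]-BC)@BX)
        keep=(q[:,0]+bx>-68)|(q[:,1]+s["tool_pos"][2]>176); q=q[keep]
        hh=cv2.convexHull(q[:,:2].astype(np.float32)); hh=cv2.approxPolyDP(hh,2.5,True)[:,0]
        print(n,k,len(q),"bin x,z:",[(int(a+bx),int(h+s["tool_pos"][2])) for a,h in hh])
E
python3 -c "
from h import *
hull()"
```

```text
t 14.78 tcp [493.3 315.2 215.1] yang 24.33 F [ 0.56 -9.91 13.15] open 39.5 ff 63.1
tcp in bin -46.8 3.2
scene wall 2467 bin x,z: [(-53, 224), (-67, 158), (-67, 122), (-21, 136), (12, 166), (12, 178), (-8, 204)]
scene mid 372 bin x,z: [(-16, 124), (12, 136), (13, 176), (-26, 225)]
side wall 668 bin x,z: [(12, 133), (10, 181), (-8, 205), (-53, 224), (-67, 156), (-56, 130), (-42, 114)]
side mid 541 bin x,z: [(-29, 219), (-55, 134), (-48, 118), (-25, 132), (13, 166)]
```

```bash
python3 -m handwheel '[{"jaw":36,"dp":[-0.8,1.8,2],"twist":0},{"jaw":36,"dp":[-1.6,3.6,2],"twist":0},{"jaw":36,"dp":[-1.6,3.6,2],"twist":0},{"jaw":36,"dp":[-1.6,3.6,1],"twist":0},{"jaw":36,"dp":[-1.6,3.6,1],"twist":0},{"jaw":36,"dp":[0,0,0],"twist":0}]';python3 -c "
from h import *
hull();flap()"
```

```text
time: 15.62
tool_pos: [485.1, 332.6, 221.0]
tcp_rot: [1.701, 2.637, -0.002]
force: [2.5, -4.7, 2.5]
opening: 39.0
finger_force: 61.7
t 15.62 tcp [485.1 332.6 221. ] yang 24.35 F [ 2.53 -4.74  2.53] open 39.0 ff 61.7
tcp in bin -66.0 2.8
scene wall 2158 bin x,z: [(-35, 136), (-6, 168), (-6, 203), (-20, 216), (-60, 230), (-72, 230), (-67, 135)]
scene mid 306 bin x,z: [(-37, 230), (-35, 120), (-15, 128), (-6, 203)]
side wall 718 bin x,z: [(-11, 126), (-6, 130), (-7, 206), (-21, 219), (-73, 230), (-66, 146), (-50, 122), (-38, 118)]
side mid 476 bin x,z: [(-32, 228), (-52, 124), (-49, 120), (-15, 155), (-6, 171)]
scene 305 flap rad 0.31
side 1135 flap rad 0.31
```

```bash
python3 -m handwheel '[{"jaw":36,"dp":[1.6,-3.6,-3],"twist":0},{"jaw":36,"dp":[1.6,-3.6,-4],"twist":0},{"jaw":36,"dp":[1.6,-3.6,-5],"twist":0},{"jaw":36,"dp":[1.6,-3.6,-5],"twist":0},{"jaw":36,"dp":[0,0,0],"twist":0}]';python3 - <<'E'
from h import *
hull();flap()
a=robot.get_image("side")["color"][180:380,120:300];b=robot.get_image("scene")["color"][160:360,340:520]
cv2.imwrite('pics/j.png',cv2.resize(np.hstack([a,b]),None,fx=2.2,fy=2.2)[...,::-1])
E
```

```text
time: 16.45
tool_pos: [490.0, 319.9, 202.5]
tcp_rot: [-1.703, -2.639, 0.001]
force: [0.2, 0.4, -0.2]
opening: 39.0
finger_force: 61.5
t 16.45 tcp [490.  319.9 202.5] yang 24.33 F [ 0.17  0.44 -0.18] open 39.0 ff 61.5
tcp in bin -52.4 2.1
scene wall 2046 bin x,z: [(-47, 212), (-59, 210), (-67, 135), (-67, 103), (-10, 134), (7, 151), (6, 182), (-10, 197)]
scene mid 311 bin x,z: [(-25, 212), (-8, 117), (6, 124), (7, 180)]
side wall 665 bin x,z: [(6, 121), (6, 183), (-7, 197), (-59, 212), (-64, 143), (-43, 110), (-35, 105)]
side mid 461 bin x,z: [(-22, 211), (-41, 107), (-38, 104), (7, 149), (6, 157)]
scene 219 flap rad 0.48
side 1199 flap rad 0.48
```

View pics/j.png

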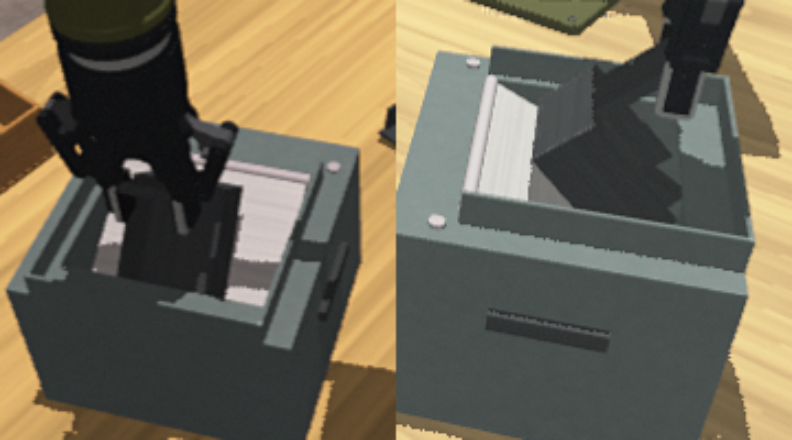

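Flap is now at about 0.48 rad with the pan near 48°, and the slugs can't be seen behind the gripper. I'll keep tilting.

```bash
python3 -m handwheel '[{"jaw":36,"dp":[-1.6,3.6,1],"twist":0},{"jaw":36,"dp":[-1.6,3.6,1],"twist":0},{"jaw":36,"dp":[-1.6,3.6,1],"twist":0},{"jaw":36,"dp":[-1.6,3.6,1],"twist":0},{"jaw":36,"dp":[-1.6,3.6,1],"twist":0},{"jaw":36,"dp":[-1.6,3.6,1],"twist":0},{"jaw":36,"dp":[-1.6,3.6,1],"twist":0},{"jaw":36,"dp":[-1.6,3.6,1],"twist":0},{"jaw":36,"dp":[0,0,0],"twist":0}]';python3 -c "
from h import *
hull();flap()"
```

```text
time: 17.88
tool_pos: [477.6, 345.0, 207.7]
tcp_rot: [1.701, 2.638, -0.014]
force: [5.9, -7.1, -15.1]
opening: 39.2
finger_force: 62.9
t 17.88 tcp [477.6 345.  207.7] yang 24.35 F [  5.87  -7.07 -15.09] open 39.2 ff 62.9
tcp in bin -80.4 1.0
scene wall 1551 bin x,z: [(-26, 135), (-20, 144), (-21, 206), (-31, 211), (-76, 217), (-86, 215), (-67, 128)]
scene mid 183 bin x,z: [(-41, 217), (-26, 111), (-23, 112), (-20, 203)]
side wall 673 bin x,z: [(-86, 216), (-67, 147), (-38, 105), (-20, 142), (-20, 206), (-30, 212)]
side mid 279 bin x,z: [(-30, 212), (-45, 115), (-42, 111), (-31, 122), (-20, 142), (-20, 205)]
scene 355 flap rad 0.44
side 1023 flap rad 0.45
```

```bash
python3 -m handwheel '[{"jaw":36,"dp":[0,0,-4],"twist":0},{"jaw":36,"dp":[1.6,-3.6,-4],"twist":0},{"jaw":36,"dp":[2,-4.5,0],"twist":0},{"jaw":36,"dp":[2,-4.5,0],"twist":0},{"jaw":36,"dp":[3,-7,0],"twist":0},{"jaw":36,"dp":[3,-7,0],"twist":0},{"jaw":36,"dp":[0,0,0],"twist":0},{"jaw":36,"dp":[0,0,0],"twist":0}]';python3 - <<'E'
from h import *
hull();flap()
i=robot.get_image("scene");W=cloud(i);d=W[...,:2]-BC;x=d@BX;y=d@BY
a=robot.get_image("side")["color"][180:380,120:300];b=i["color"][160:360,340:520]
c=robot.get_image("wrist")["color"]
cv2.imwrite('pics/k.png',np.hstack([cv2.resize(np.vstack([a,b]),None,fx=1.4,fy=1.4),c[:,:]])[...,::-1][:560] if 0 else np.hstack([cv2.resize(np.vstack([a,b]),(378,420)),cv2.resize(c,(420,420))])[...,::-1])
E
```

```text
time: 19.08
tool_pos: [489.5, 321.8, 203.5]
tcp_rot: [1.703, 2.639, 0.0]
force: [-0.1, 0.9, -0.7]
opening: 38.9
finger_force: 64.3
t 19.07 tcp [489.5 321.8 203.5] yang 24.33 F [-0.08  0.85 -0.67] open 38.9 ff 64.3
tcp in bin -54.4 2.4
scene wall 1722 bin x,z: [(-6, 205), (-61, 212), (-65, 105), (-59, 99), (4, 141), (5, 194)]
scene mid 198 bin x,z: [(-20, 213), (0, 114), (3, 115), (5, 196)]
side wall 864 bin x,z: [(-60, 211), (-50, 121), (-35, 98), (-10, 103), (4, 148), (4, 197), (-5, 204)]
side mid 446 bin x,z: [(4, 197), (-36, 100), (-33, 96), (-15, 111), (3, 139)]
scene 166 flap rad 0.58
side 1097 flap rad 0.59
```

View pics/k.png

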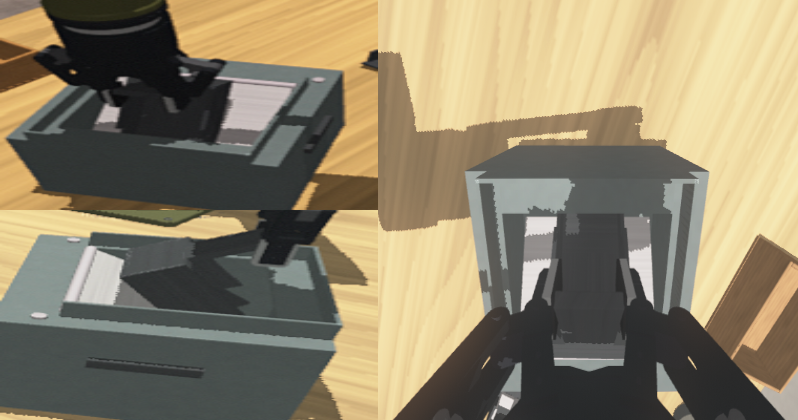

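The wrist view (right) looks down past the tab at (590,280) to the lip at about (590,215). No bright slug is visible in the pan. From here I'll check numerically: the tilt from the outer wall's lower edge, and bright points inside the pan.

```bash
cat >> h.py <<'E'
def tilt():
    s=st();R=Ro.from_rotvec(s["tcp_rot"]).as_matrix();y=R[:2,1]/np.hypot(*R[:2,1]);x=np.array([y[1],-y[0]])
    bx=(s["tool_pos"][:2]-BC)@BX; print("tcp bin x %.1f"%bx)
    for n in("scene","side","wrist"):
        im=robot.get_image(n);W=cloud(im);d=W[...,:2]-s["tool_pos"][:2];a=d@x;c=d@y;z=W[...,2]
        col=im["color"].astype(int); dark=col.max(-1)<95
        m=(abs(abs(c)-37)<5)&(a>-100)&(a<120)&(z>60)&(z<s["tool_pos"][2]+40)&dark&(a+bx>-60)
        if n!="wrist" and m.sum()>50:
            A,Z=a[m],z[m]; lo=[(A[Z>155].max() if (Z>155).any() else 0)]
            pts=[]
            for b in np.arange(-60,110,6):
                k=(A>=b)&(A<b+6)
                if k.sum()>8: pts.append((int(b+3+bx),int(np.percentile(Z[k],2)),int(np.percentile(Z[k],98))))
            print(n,"x,zlo,zhi",pts)
        sl=(abs(c)<36)&(a>-130)&(a<70)&(z>60)&(z<s["tool_pos"][2]-10)&(col.min(-1)>95)&(np.ptp(col,axis=-1)<35)
        print(n,"bright",sl.sum(),[(int(p+bx),int(q),int(r)) for p,q,r in zip(a[sl][::max(1,sl.sum()//6)],c[sl][::max(1,sl.sum()//6)],z[sl][::max(1,sl.sum()//6)])])
E
python3 -c "
from h import *
tilt()"
```

```text
t 19.43 tcp [489.3 322.1 203.3] yang 24.36 F [0.08 1.09 0.1 ] open 38.9 ff 64.3
tcp bin x -54.7
scene x,zlo,zhi [(-57, 101, 241), (-51, 110, 239), (-45, 118, 151), (-39, 126, 160), (-33, 136, 168), (-27, 137, 177), (-21, 137, 184), (-15, 137, 193), (-9, 137, 202), (-3, 138, 204), (2, 139, 197), (8, 149, 195), (14, 156, 191), (20, 162, 187), (26, 172, 183)]
scene bright 250 [(-98, -35, 169), (-78, -30, 150), (-86, -28, 149), (-80, -19, 149), (15, -11, 123), (15, 14, 124), (2, 7, 113)]
side x,zlo,zhi [(-57, 216, 238), (-51, 121, 232), (-45, 117, 153), (-39, 106, 162), (-33, 99, 167), (-27, 100, 177), (-21, 106, 185), (-15, 118, 193), (-9, 117, 202), (-3, 127, 204), (2, 136, 199), (8, 119, 195), (14, 162, 191), (20, 126, 188)]
side bright 74 [(14, -34, 125), (-1, -34, 111), (-75, -27, 149), (-77, -35, 151), (-77, -31, 149), (-81, -26, 149), (-81, -32, 148)]
wrist bright 1170 [(-99, -35, 170), (-96, -24, 171), (-87, -27, 149), (-82, -24, 148), (-75, -26, 149), (-36, -24, 94)]
```

```bash
python3 - <<'E'
from h import *
for n in("wrist","scene","side"):
    im=robot.get_image(n);W=cloud(im);d=W[...,:2]-BC;x=d@BX;y=d@BY;z=W[...,2];col=im["color"].astype(int)
    m=(x>-66)&(x<10)&(abs(y)<36)&(z>70)&(z<140)&(col.min(-1)>95)
    k,l,st_,ce=cv2.connectedComponentsWithStats(m.astype(np.uint8))
    for i in range(1,k):
        if st_[i,4]>8: q=l==i; print(n,st_[i],"x",x[q].min().round(),x[q].max().round(),"y",y[q].min().round(),y[q].max().round(),"z",z[q].min().round(),z[q].max().round(),col[q].mean(0).round())
    f=(abs(x)<97)&(abs(y)<107)&(z<45)
    if f.sum(): print(n,"low pts",f.sum(),[(int(x[f][j]),int(y[f][j]),int(z[f][j]),col[f][j].tolist()) for j in range(0,f.sum(),max(1,f.sum()//6))])
E
```

```text
wrist [237 216   2  11  12] x -55.0 -48.0 y -34.0 -33.0 z 115.0 121.0 [150. 146. 144.]
wrist [251 222  16  10 111] x -41.0 -34.0 y -25.0 -12.0 z 92.0 99.0 [97. 97. 98.]
wrist low pts 1596 [(-31, -105, 44, [85, 88, 86]), (-14, -53, 2, [135, 135, 132]), (-6, -105, 8, [85, 88, 86]), (5, 105, 13, [81, 84, 82]), (13, 105, 29, [83, 86, 84]), (35, -105, 27, [85, 88, 86])]
scene [407 244   8  10  39] x -1.0 10.0 y -2.0 18.0 z 114.0 121.0 [118. 118. 115.]
scene low pts 100 [(-71, -103, 43, [64, 70, 68]), (-92, -105, 44, [74, 81, 79]), (-77, -105, 36, [73, 80, 79]), (-83, -104, 36, [73, 81, 78]), (-96, -97, 43, [66, 72, 71]), (-87, -105, 30, [74, 80, 78]), (-90, -105, 27, [85, 93, 90])]
side [225 287   5  16  31] x -14.0 10.0 y -36.0 -32.0 z 105.0 121.0 [168. 158. 156.]
side low pts 17 [(20, 106, 40, [103, 98, 97]), (14, 105, 42, [48, 51, 49]), (11, 105, 42, [41, 46, 45]), (8, 104, 43, [44, 46, 47]), (4, 104, 44, [45, 49, 48]), (9, 103, 39, [70, 68, 67]), (9, 104, 35, [79, 77, 75]), (-96, 103, 33, [48, 54, 52]), (-96, 10, 7, [47, 53, 50])]
```

```bash
python3 - <<'E'
from h import *
im=robot.get_image("wrist");W=cloud(im);d=W[...,:2]-BC;x=d@BX;y=d@BY;z=W[...,2];g=im["color"].mean(-1)
print("gray");print(g[200:300:5,226:330:5].astype(int));print("z");print(np.nan_to_num(z[200:300:5,226:330:5]).astype(int))
print("x",x[200:300:10,262].round(),"y",y[230,226:330:10].round())
E
```

```text
gray
[[168 167 168 168 168 154  94  92  91  92  91  91  92  92  91  90  90  90
   91  91  90]
 [168 167 169 170 169  94  93  92  92  92  92  91  92  91  90  91  90  90
   91  91  89]
 [ 96 166 168 154 131  94  93  92  91  91  91  92  91  91  90  90  90  90
   91  91  91]
 [ 97  95  96  72  66  86  96  95  68  67  67  66  65  65  65  64  64  64
   65  60  66]
 [223 223 224  70  67  85  94  94  94  66  66  65  65  65  64  64  63  64
   64  61  65]
 [225 225 225  71  67  88  98  97  97  69  67  67  67  66  65  66  66  66
   66  60  66]
 [223 223  71  70  67  97  97  96  95  67  67  65  66  64  64  64  65  65
   66  61  64]
 [141 141  70  67  68  81  69  67  67  66  65  65  64  65  64  65  64  65
   66  62  63]
 [143 143  73  67  69  69  69  67  67  66  65  65  64  64  64  64  64  65
   65  61  62]
 [145 142  87  66  69  68  68  67  67  66  65  64  64  64  64  64  64  65
   65  61  63]
 [142 124  85  66  69  68  67  66  65  65  64  64  64  64  64  64  64  65
   65  62  62]
 [143 112  80  65  68  67  67  66  65  65  64  65  65  63  64  65  64  65
   64  62  62]
 [201 110 111  51  68  67  
[... 1881 characters left out ...]
1 122 122 121 121 121 121 121 123 123
  121 214 215]
 [211 219 219 217 125 125 125 125   0 126 125 126 125 125 126 126 126 125
  126 220 219]
 [223 224 223 220 130 128 129 128 128 129 128 128 129 128 129 129 129 130
  129 219 223]
 [228 228 227 220 132 132 133 132 132 132 132 132 133 133 132 133 133 132
  133 220 227]
 [232 232 232 222 204 137 135 136 137 135 137 136 136 136 136 136 136 136
  205 221 231]
 [235 236 236 222 206 139 139 139 140 140 140 140 139 139 140 139 139 140
  206 222 235]
 [238 240 237 237 237 238 236 237 237 237 238 238 237 238 237 238 237 237
  237 237 237]]
x [-80. -72. -42. -35. -28. -21. -15. -11.  -5.  -0.] y [-49. -32. -30. -21. -12.  -2.   7.  16.  25.  34.  36.]
```

The depth across the ramp and floor is flat, so the grey patch is only light and the slugs have left the pan. Withdrawing.

```bash
python3 -m handwheel '[{"jaw":36,"dp":[1,-2,5],"twist":0},{"jaw":36,"dp":[1.5,-3,10],"twist":0},{"jaw":36,"dp":[2,-4,15],"twist":0},{"jaw":36,"dp":[2,-4,20],"twist":0},{"jaw":36,"dp":[2,-4,20],"twist":0},{"jaw":36,"dp":[2,-4,20],"twist":0},{"jaw":36,"dp":[2,-4,20],"twist":0},{"jaw":36,"dp":[2,-4,15],"twist":0},{"jaw":36,"dp":[0,0,0],"twist":0}]';python3 - <<'E'
from h import *
tilt()
for n in("scene","side","wrist"):
    im=robot.get_image(n);W=cloud(im);d=W[...,:2]-BC;x=d@BX;y=d@BY;z=W[...,2]
    m=(x>-58)&(x<50)&(abs(y)<74)&(z<185)&(im["color"].min(-1)>100); print(n,m.sum(),np.percentile(z[m],[1,10,50,90,99]).round() if m.any() else 0)
E
```

```text
time: 20.9
tool_pos: [504.8, 292.8, 330.2]
tcp_rot: [1.703, 2.637, 0.004]
force: [0.2, 0.2, -2.2]
opening: 39.2
finger_force: 64.2
t 20.90 tcp [504.8 292.8 330.2] yang 24.30 F [ 0.2   0.23 -2.23] open 39.2 ff 64.2
tcp bin x -21.6
scene x,zlo,zhi [(-30, 229, 368), (-24, 225, 369), (-18, 210, 368), (-12, 212, 277), (-6, 218, 285), (0, 224, 293), (5, 230, 302), (11, 235, 310), (17, 241, 319), (23, 249, 328), (29, 259, 330), (35, 267, 326), (41, 275, 322), (47, 283, 318), (53, 291, 314), (59, 298, 310)]
scene bright 2517 [(45, -35, 317), (12, -14, 150), (18, 0, 150), (-47, -9, 149), (26, 23, 149), (13, 33, 150), (-63, 33, 149)]
side x,zlo,zhi [(-54, 148, 151), (-48, 147, 151), (-42, 148, 151), (-36, 147, 152), (-30, 147, 367), (-24, 147, 362), (-18, 148, 360), (-12, 148, 275), (-6, 148, 283), (0, 148, 292), (5, 147, 301), (11, 148, 310), (17, 148, 319), (23, 148, 329), (29, 149, 329), (35, 274, 325), (41, 281, 319), (47, 286, 317), (53, 294, 314)]
side bright 344 [(45, -28, 150), (-5, -32, 148), (-47, -29, 150), (-56, -20, 149), (-61, -25, 146), (-73, -23, 148), (-80, -33, 149)]
wrist bright 4041 [(-85, -30, 149), (-59, -30, 149), (-48, -16, 150), (-37, 0, 149), (-26, 26, 150), (-13, -2, 148), (-19, -25, 205)]
scene 3924 [148. 148. 149. 150. 151.]
side 1189 [147. 148. 150. 151. 152.]
wrist 8109 [  3. 148. 149. 150. 151.]
```

```bash
python3 -c "
import numpy as np
A=np.load('cl_a.npy');print(A[300,135],A[335,140],A[275,132]);
" & python3 -m handwheel '[{"jaw":36,"dp":[3,-10,0],"twist":0},{"jaw":36,"dp":[6,-20,0],"twist":0},{"jaw":36,"dp":[12,-30,0],"twist":-1},{"jaw":36,"dp":[12,-30,0],"twist":-1},{"jaw":36,"dp":[12,-30,0],"twist":-1},{"jaw":36,"dp":[12,-30,0],"twist":-1},{"jaw":36,"dp":[12,-30,0],"twist":-1},{"jaw":36,"dp":[14,-35,0],"twist":-1},{"jaw":36,"dp":[14,-35,0],"twist":-1},{"jaw":36,"dp":[14,-35,0],"twist":-1},{"jaw":36,"dp":[13,-35,0],"twist":-1},{"jaw":36,"dp":[10,-15,0],"twist":-1}]'
```

```text
[845.45219386  65.35321688 130.78924212] [858.28174968  82.54617107  91.69801792] [836.85899759  55.4411555  159.90720456]
time: 22.7
tool_pos: [637.8, -45.4, 328.1]
tcp_rot: [1.932, 2.477, -0.002]
force: [-0.3, 0.5, -1.9]
opening: 38.6
finger_force: 64.2
```

```bash
python3 -m handwheel '[{"jaw":36,"dp":[0,0,-20],"twist":0},{"jaw":36,"dp":[0,0,-35],"twist":0},{"jaw":36,"dp":[0,0,-40],"twist":0},{"jaw":36,"dp":[0,0,-40],"twist":0},{"jaw":36,"dp":[0,0,-30],"twist":0},{"jaw":36,"dp":[0,0,-20],"twist":0},{"jaw":36,"dp":[0,0,-8],"twist":0},{"jaw":36,"dp":[0,0,-4],"twist":0},{"jaw":36,"dp":[0,0,0],"twist":0}]'; python3 -m handwheel '[{"jaw":36,"dp":[0,0,-3],"twist":0},{"jaw":36,"dp":[0,0,-2],"twist":0},{"jaw":36,"dp":[0,0,0],"twist":0}]'
```

```text
time: 23.82
tool_pos: [638.2, -42.0, 132.0]
tcp_rot: [1.926, 2.481, 0.001]
force: [0.4, 0.5, -2.3]
opening: 39.0
finger_force: 64.1
time: 24.2
tool_pos: [637.7, -41.9, 126.4]
tcp_rot: [-1.927, -2.481, -0.0]
force: [-0.5, -0.4, -2.0]
opening: 39.1
finger_force: 64.2
```

```bash
python3 -m handwheel '[{"jaw":36,"dp":[0,0,-2],"twist":0},{"jaw":36,"dp":[0,0,-2],"twist":0},{"jaw":36,"dp":[0,0,0],"twist":0}]'; python3 -m handwheel '[{"jaw":36,"dp":[0.7,-3,-1],"twist":0},{"jaw":36,"dp":[1,-4,-1],"twist":0},{"jaw":36,"dp":[1,-4,-1],"twist":0},{"jaw":36,"dp":[1,-4,-1],"twist":0},{"jaw":36,"dp":[1,-4,-1],"twist":0},{"jaw":36,"dp":[0,0,0],"twist":0}]'; python3 -c "
from h import *
BC[:]=robot.get_state()['tool_pos'][:2]
s,o=pan()
for n,k,p in o:
    if 'wall' in k: print(n,len(p),p[p[:,1].argmin()].round(),p[p[:,0].argmin()].round(),p[p[:,0].argmax()].round())"
```

```text
time: 24.58
tool_pos: [638.4, -42.1, 123.8]
tcp_rot: [1.926, 2.48, 0.001]
force: [-0.7, -0.3, 5.8]
opening: 39.0
finger_force: 64.9
time: 25.32
tool_pos: [645.6, -61.5, 121.8]
tcp_rot: [1.923, 2.475, 0.007]
force: [-1.4, 0.3, 16.8]
opening: 38.9
finger_force: 65.8
t 25.32 tcp [645.6 -61.5 121.8] yang 14.31 F [-1.38  0.26 16.8 ] open 38.9 ff 65.8
tcp in bin 0.0 0.0
scene 1858 [ -13. -116.   38.] [-28. -92.  35.] [ 60. -47.  36.]
side 397 [ -13. -115.  -40.] [-26. -93. -38.] [ 58. -52. -39.]
```

```bash
python3 -m handwheel '[{"jaw":36,"dp":[1,-4,-1],"twist":0},{"jaw":36,"dp":[1,-4,-1],"twist":0},{"jaw":36,"dp":[1,-4,-1],"twist":0},{"jaw":36,"dp":[1,-4,-1.5],"twist":0},{"jaw":36,"dp":[1,-4,-1.5],"twist":0},{"jaw":36,"dp":[1,-4,-1.5],"twist":0},{"jaw":36,"dp":[1,-4,-2],"twist":0},{"jaw":36,"dp":[1,-4,-2],"twist":0},{"jaw":36,"dp":[0,0,0],"twist":0}]'; python3 -c "
from h import *
BC[:]=robot.get_state()['tool_pos'][:2]
s,o=pan()
for n,k,p in o:
    if 'wall' in k: print(n,len(p),p[p[:,1].argmin()].round(),p[p[:,0].argmin()].round(),p[p[:,0].argmax()].round())"
```

```text
time: 26.55
tool_pos: [655.0, -95.9, 111.1]
tcp_rot: [1.92, 2.471, 0.005]
force: [-0.6, -4.0, 17.0]
opening: 39.2
finger_force: 60.9
t 26.55 tcp [655.  -95.9 111.1] yang 14.30 F [-0.56 -4.04 17.  ] open 39.2 ff 60.9
tcp in bin 0.0 0.0
scene 2016 [ -39. -105.   36.] [-55. -82. -35.] [ 58. -52.  34.]
side 392 [ -43. -105.  -36.] [ -55. -105.  -33.] [ 53. -45. -39.]
```

```bash
python3 -m handwheel '[{"jaw":36,"dp":[1.3,-5,-2],"twist":0},{"jaw":36,"dp":[1.3,-5,-2],"twist":0},{"jaw":36,"dp":[1.3,-5,-2],"twist":0},{"jaw":36,"dp":[1.3,-5,-2],"twist":0},{"jaw":36,"dp":[1.3,-5,-3],"twist":0},{"jaw":36,"dp":[1.3,-5,-3],"twist":0},{"jaw":36,"dp":[1.3,-5,-3],"twist":0},{"jaw":36,"dp":[1.3,-5,-4],"twist":0},{"jaw":36,"dp":[0,0,0],"twist":0}]'; cat > w.py <<'E'
from h import *
BC[:]=robot.get_state()['tool_pos'][:2]
s,o=pan()
for n,k,p in o:
    if 'wall' in k:
        print(n,len(p),p[p[:,1].argmin()].round(),p[p[:,0].argmin()].round(),p[p[:,0].argmax()].round(),end=' ')
        print([(b,int(np.percentile(p[(p[:,0]>=b)&(p[:,0]<b+10),1],2)+s['tool_pos'][2])) for b in range(-130,20,15) if ((p[:,0]>=b)&(p[:,0]<b+10)).sum()>8])
E
python3 w.py
```

```text
time: 27.78
tool_pos: [663.4, -134.3, 86.6]
tcp_rot: [1.924, 2.476, 0.003]
force: [1.2, -1.5, 6.1]
opening: 39.1
finger_force: 60.2
t 27.77 tcp [ 663.4 -134.3   86.6] yang 14.30 F [ 1.23 -1.54  6.11] open 39.1 ff 60.2
tcp in bin 0.0 0.0
scene 1852 [-76. -81. -33.] [-86. -60. -34.] [ 32. -62.  36.] [(-85, 6), (-70, 7), (-55, 6), (-40, 7), (-25, 10), (-10, 14), (5, 17)]
side 422 [-52. -80. -40.] [-86. -66. -39.] [ 31. -63.  32.] [(-85, 6), (-70, 6), (-55, 9), (-40, 9), (-25, 12), (-10, 14), (5, 18)]
```

```bash
python3 -m handwheel '[{"jaw":36,"dp":[0.5,-2,-3],"twist":0},{"jaw":36,"dp":[0.5,-2,-3],"twist":0},{"jaw":36,"dp":[0.5,-2,-3],"twist":0},{"jaw":36,"dp":[0.3,-1,-3],"twist":0},{"jaw":36,"dp":[0.3,-1,-2],"twist":0},{"jaw":36,"dp":[0,0,0],"twist":0}]'; python3 w.py
```

```text
time: 28.62
tool_pos: [667.9, -145.8, 76.7]
tcp_rot: [1.918, 2.47, 0.001]
force: [-0.2, -9.0, 18.2]
opening: 38.9
finger_force: 57.9
t 28.62 tcp [ 667.9 -145.8   76.7] yang 14.36 F [-0.22 -9.05 18.18] open 38.9 ff 57.9
tcp in bin 0.0 0.0
scene 1821 [-34. -71.  37.] [-105.  -70.   36.] [ 23. -67.  34.] [(-100, 7), (-85, 6), (-70, 7), (-55, 6), (-40, 6), (-25, 7), (-10, 7), (5, 9)]
side 338 [-11. -71. -40.] [-103.  -69.  -37.] [ 19. -25. -32.] [(-100, 6), (-85, 8), (-70, 6), (-55, 10), (-40, 8), (-25, 8), (-10, 10), (5, 12)]
```

```bash
python3 -m handwheel '[{"jaw":36,"dp":[0,0,-3],"twist":0},{"jaw":36,"dp":[0,0,0],"twist":0},{"jaw":50,"dp":[0,0,0],"twist":0},{"jaw":80,"dp":[0,0,0],"twist":0},{"jaw":85,"dp":[0,0,0],"twist":0},{"jaw":85,"dp":[0,0,0],"twist":0},{"jaw":85,"dp":[0,0,15],"twist":0},{"jaw":85,"dp":[0,0,35],"twist":0},{"jaw":85,"dp":[0,0,50],"twist":0},{"jaw":85,"dp":[0,0,50],"twist":0},{"jaw":85,"dp":[0,0,0],"twist":0}]'; python3 - <<'E'
from h import *
s=st();A=cloud(robot.get_image("scene"));B=cloud(robot.get_image("side"))
for n,W in(("scene",A),("side",B)):
    d=np.hypot(W[...,0]-662,W[...,1]+110);P=W[d<95]
    t=P[(P[:,2]>60)&(P[:,2]<118)&(P[:,1]<-120)];print(n,"tab z max",np.percentile(P[P[:,2]<130,2],99.5).round(1))
    for lo,hi in((60,75),(90,110)):
        q=t[(t[:,2]>lo)&(t[:,2]<hi)];print(q.mean(0).round(1),len(q))
    q=P[(P[:,2]>43)&(P[:,2]<48)];print("rim",q.mean(0).round(1),len(q))
    bc=np.array([509.7,271.3]);x=(W[...,:2]-bc)@BX;y=(W[...,:2]-bc)@BY
    m=(x>-58)&(x<50)&(abs(y)<74);print("flap z",np.percentile(W[...,2][m],[2,50,98]).round(1))
    m=(np.hypot(W[...,0]-482,W[...,1]+115)<40)&(W[...,2]>107)&(W[...,2]<116);print("stock tab",W[m].mean(0).round(1))
E
```

```text
time: 30.1
tool_pos: [666.5, -141.8, 224.9]
tcp_rot: [1.92, 2.472, 0.007]
force: [-1.1, 0.2, -0.6]
opening: 85.1
finger_force: 0.0
t 30.10 tcp [ 666.5 -141.8  224.9] yang 14.35 F [-1.11  0.22 -0.58] open 85.1 ff 0.0
scene tab z max 111.4
[ 676.4 -160.9   67.4] 129
[ 676.4 -161.   100.2] 188
rim [ 670.1 -136.9   44.6] 243
flap z [147.9 149.3 150.7]
stock tab [ 485.4 -114.   110.3]
side tab z max 112.0
[ 669.6 -164.3   67.9] 74
[ 668.9 -164.8  100.1] 114
rim [ 663.  -143.7   44.9] 105
flap z [  3.6 149.6 152. ]
stock tab [ 481.3 -116.3  110.6]
```

```bash
python3 - <<'E'
from h import *
for n in("scene","side","wrist"):
    i=robot.get_image(n);W=cloud(i);o=np.array([659,-115.]);x=np.array([.245,-.97]);y=np.array([.97,.245])
    a=(W[...,:2]-o)@x;c=(W[...,:2]-o)@y
    m=(a>-65)&(a<40)&(abs(c)<31)&(W[...,2]<40)&(W[...,2]>2);g=i["color"].min(-1)
    print(n,m.sum(),"bright",(m&(g>110)).sum(),"z pct",np.percentile(W[m][:,2],[2,50,90,98]).round(1) if m.any() else 0)
E
```

```text
scene 618 bright 0 z pct [ 2.3  4.8 11.1 30.5]
side 573 bright 0 z pct [ 2.2  5.5 18.8 33.5]
wrist 4599 bright 0 z pct [ 2.2  4.   9.6 11.2]
```

Pan is empty and upright, the flap is shut and the stock pan hasn't moved. Handing in.

```bash
python3 -c "
from rig import robot
print(robot.hand_in())"
```

```text
the job is handed in; nothing more can be done
None
```

I handed the job in at about 30 s of the 59 s limit; no verdict came back. My last checks showed the flap shut, the scrap pan empty, upright and released on the bench, and the stock pan unmoved, but I inferred that the slugs are in the bin from the empty pan and didn't see them there.

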